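# Spring-mark the broad clamshell plate

### The job

Stand the spring marker upright on the middle of the broad round clamshell plate, then press its knob straight down until the spring inside trips with a snap, and let go. Leave the marker standing there on the plate with its knob sprung back up, and do not set it off anywhere else.

Things in the scene. Friction and masses are not known exactly. Their poses are not given: they have to be found in the camera images.
- marker_mid (a point): Centre of the loose spring marker, 48 mm above its underside; z up its axis. 96 mm tall, 0.4 kg, round: steel foot 56 mm across with a cone up to 22 mm, brass barrel 32 mm across from there to 76 mm (grip it there), stem, flat steel knob 28 mm across whose top is 48 mm above this point. In the near row on the table with a square-footed ball-topped stamp and a lidded pot, in any order.
- knob (a joint): Travel of the marker's knob in m: 0 is up, 0.012 the hard stop, pressed straight down. It resists with 3 N at first, rising to about 14 N at 4 mm, then the spring trips and the resistance falls away to about 5 N at the stop; it has tripped for certain at 9 mm. An arm gives a few mm under this load, so push on to the stop. Springs back up by itself when let go.
- shell_top (a point): Middle of the flat top of the broad clamshell plate, z up: round, cream-white, 90 mm across, 8 mm thick, fixed on a round oak block 120 mm across and 24 mm high (top 32 mm above the table). In the farther row with a smaller round block carrying a 40 mm shell disc and a square block carrying an oblong shell slab, in any order; all are fixed.
Not all that is in view belongs to the job. What is shaped like the part that bears marker_mid but purple is not meant. Leave any purple look-alike of the part that bears shell_top alone.

How it is judged:
On the way, in this order (a step that is already met when the one before it is completed fails the run):
1. the marker stands upright on the middle of the broad plate, knob up (horizontal distance between marker_mid and shell_top below 0.015 m and z of marker_mid in the frame of shell_top between 0.044 and 0.051 m and angle between marker_mid's own z axis and vertical below 0.17 rad and value of joint knob below 0.003 m), for 0.2 s.
2. the knob is pressed until the spring trips (9 mm or more), the marker upright on the plate (value of joint knob above 0.009 m and horizontal distance between marker_mid and shell_top below 0.015 m and angle between marker_mid's own z axis and vertical below 0.17 rad), for 0.04 s.
At the end, for the whole second after the job is handed in: The marker stands on the broad clamshell plate, upright within 10 degrees, its axis within 15 mm of the plate's middle, with its knob sprung back up to within 3 mm (all of step 1); the robot touches nothing.
It fails at once if the marker is set off away from the middle of the broad plate (value of joint knob above 0.009 m and horizontal distance between marker_mid and shell_top above 0.02 m).
It also fails if it takes over 48 s, if anything falls off the work surface, if the arm or the gripper's body presses on something with over 40 N, if the wrist force passes 120 N, or if a joint passes its speed limit or range.

### The arm

A 7-joint arm with a two-finger parallel gripper is mounted at the origin on the work surface. World frame = base frame: x ahead of the robot, y to its left, z up, the work surface at z = 0. Lengths are in m, angles in rad, forces in N, time in s.
With the tool pointing down it reaches from about 0.35 to 0.9 m from the base axis. Payload 8.1 kg.
Tool frame: the origin (TCP) lies midway between the tips of the shut fingers; the grasp point (between the pads) lies 19 mm behind it; z points along the fingers, y is the direction in which the jaws open and shut (so a half turn about z gives the same grasp; the last joint's range is limited). The gripper opens to 85 mm and grips with 20 to 120 N. Pads are 22 mm wide; open, the fingers measure 114 mm over their backs; the gripper's body (76 mm by 85 mm) begins 54 mm behind the grasp point. The pads swing forward as they close: fully open they stand 13 mm farther back than shut.
Start: joints at [-1.385, 0.434, 0.025, 1.573, -0.012, 1.134, -0.075], TCP at [0.178, 0.599, 0.231] pointing down, gripper open.
Joint ranges: [-2.62, 2.62], [-0.44, 2.09], [-1.27, 1.32], [0.08, 2.57], [-1.32, 4.46], [0.12, 2], [-2.74, 2.74]. Speed limits (rad/s): [2.22, 2.22, 3.01, 3.01, 3.14, 3.14, 3.14].

### API

Orientations are given as a rotation vector (axis times angle).
In Python, from rig import arm, eoat, read_state, cams, ticket gives the robot as it stands. Calls block until the motion is done:
- arm.reach(position, orientation): joint-space move of the TCP to a pose.
- arm.line_to(position, ori=None, feed=0.15): straight line of the TCP; ori=None keeps the orientation; feed is the mean speed in m/s.
- arm.move_j(angles): joint-space move.
- eoat.open_jaws() and eoat.clamp(): open the fingers fully, or close them until they stop; the grip force is fixed at half the most.
- arm.dwell(seconds).
- arm.ik(position, orientation): joint angles nearest the present ones, or None.
- read_state(): the state.
- cams.read_camera(name): name is "side" or "top" or "wrist"; returns a dict with "frame" (384x512x3 uint8, red, green, blue), "camera_matrix" (3x3 intrinsics, pixels), "k1" (the pictures are not rectified: a ray, as slopes to the right and down, at radius r is drawn at 1 + k1 r^2 times it, then the intrinsics apply), "position" and "attitude" of the camera in the world. Camera axes: x right, y up, looking along -z (the intrinsics and any distortion apply to the point x, -y, -z); pixel columns grow to the right and rows downward; lengths in m; the calibration is good to about 2 mm. A picture is of the moment at which its call begins. There is no depth.
A pose or a line that the arm cannot do raises arm.PlanningError and nothing moves.
- ticket.sign_off(): hands the job in, once; it reports no verdict.
The state is a dict: "time": time; "joint_pos": joint angles; "dq": joint speeds; "tau": joint torques, N m; "eef_pos": TCP position; "tcp_rot": TCP orientation; "force": force on the tool from outside, world axes, zero at the start; "ft_torque": the same for the moment, N m; "grip_width": finger opening in m.
Only numpy, scipy, OpenCV 4.12 (cv2) and the standard library are available. Lean on these libraries where they do the work, as an engineer would, in place of code of your own. Each camera call takes 0.05 s, during which the arm holds its last target. There are 200 camera calls.

## Working session

There is one attempt and no reset: what is moved stays moved. The work goes in short steps, each a Python script; the robot and the scene stay as the last script left them, time stands still between calls to the robot, and variables do not carry over. Pictures are saved under pics/ and viewed, about 8 in all and at most 12, crops included, and the job is handed in when it is done.

```bash
ls; mkdir -p pics; cat > h.py <<'E'
import numpy as np, cv2
from scipy.spatial.transform import Rotation as R
from rig import arm, eoat, read_state, cams, ticket
def shot(n,f):
    c=cams.read_camera(n); cv2.imwrite(f'pics/{f}.png',c['frame'][:,:,::-1]); return c
def Rm(a):
    a=np.array(a,float)
    return a if a.shape==(3,3) else (R.from_quat(a).as_matrix() if a.size==4 else R.from_rotvec(a).as_matrix())
def ray(c,u,v):
    K=np.array(c['camera_matrix']); p=np.array([(u-K[0,2])/K[0,0],(v-K[1,2])/K[1,1]])
    q=p.copy()
    for _ in range(20): q=p/(1+c['k1']*(q@q))
    d=Rm(c['attitude'])@np.array([q[0],-q[1],-1]); return np.array(c['position']),d
def onz(c,u,v,z):
    o,d=ray(c,u,v); return o+d*(z-o[2])/d[2]
E
python3 - <<'E'
from h import *
import pickle
for n in('side','top','wrist'):
    c=shot(n,n+'0'); pickle.dump(c,open(n+'0.pkl','wb')); print(n,c['position'],c['attitude'],c['camera_matrix'],c['k1'])
print(read_state())
E
```

```text
pics
side [ 0.14286068 -0.42690592  0.59521707] [ 0.81767167 -0.28933679 -0.68915949] [[420.44160151   0.         249.82760034]
 [  0.         420.44160151 195.41193825]
 [  0.           0.           1.        ]] 0.0450398200332527
top [ 0.36737973 -0.00769879  0.89943828] [ 0.14645154 -0.11152201 -1.55557771] [[360.92686445   0.         260.53889389]
 [  0.         360.92686445 187.70043586]
 [  0.           0.           1.        ]] -0.09328551455352065
wrist [0.10347191 0.62088241 0.37287674] [-0.26416005 -0.19652518  1.27113215] [[273.11781537   0.         253.08381345]
 [  0.         273.11781537 191.80985603]
 [  0.           0.           1.        ]] -0.03390839501095882
{'time': 0.15, 'joint_pos': array([-1.38458242,  0.43507495,  0.02495237,  1.57389523, -0.01161278,
        1.13399032, -0.07514089]), 'dq': array([-0.00244643, -0.00222055,  0.000562  , -0.00247612, -0.00031667,
       -0.00140306,  0.00097032]), 'tau': array([ 2.46186733e-03, -6.70884275e+01,  1.02659885e+00, -3.16452777e+01,
        1.56966154e-02,  9.01397114e-03, -5.21866616e-05]), 'eef_pos': array([0.17792818, 0.59873373, 0.23069576]), 'tcp_rot': array([-4.52228522e-01, -3.10878682e+00,  1.91631744e-03]), 'force': array([ 0.46934921, -0.70287802, -0.03591639]), 'ft_torque': array([ 0.04418747, -0.005576  , -0.02142048]), 'grip_width': 0.08534686702278518}
```

View pics/top0.png

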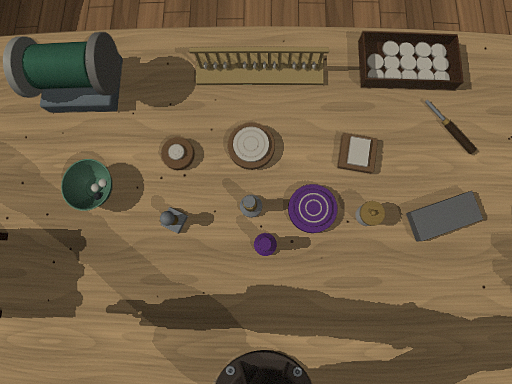

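View pics/side0.png

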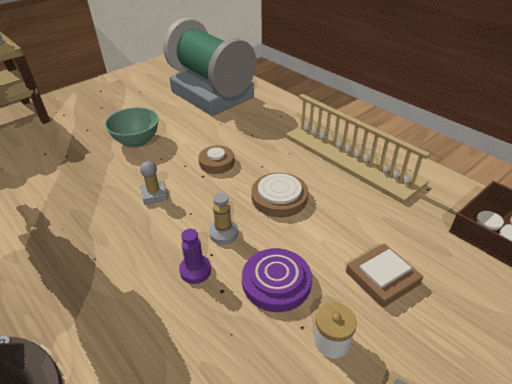

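Top view: marker at about (250,205), between purple plate (313,208) and purple marker (265,244); broad plate at (250,145). Side view: marker knob (221,200), foot (223,232), plate (280,188).

```bash
python3 - <<'E'
from h import *
import pickle
T=pickle.load(open('top0.pkl','rb'));S=pickle.load(open('side0.pkl','rb'))
for n,c,(x0,y0,x1,y1) in(('top',T,(220,115,285,175)),('side',S,(245,165,315,215))):
    h=cv2.cvtColor(c['frame'],cv2.COLOR_RGB2HSV)[y0:y1,x0:x1]
    m=((h[...,1]<60)&(h[...,2]>140)).astype(np.uint8)
    cs,_=cv2.findContours(m,0,1); k=max(cs,key=cv2.contourArea).reshape(-1,2)+[x0,y0]
    P=np.array([onz(c,u,v,.032)[:2] for u,v in k]).astype(np.float32)
    print(n,cv2.contourArea(k),'plate',cv2.minEnclosingCircle(P), cv2.fitEllipse(P))
a=cv2.resize(T['frame'][180:240,210:290],None,fx=6,fy=6,interpolation=2)
b=cv2.resize(S['frame'][185:255,190:250],None,fx=5,fy=5,interpolation=2)
im=np.zeros((360,780,3),np.uint8);im[:,:480]=a;im[:350,480:]=b
cv2.imwrite('pics/z.png',im[:,:,::-1])
for uv in((250,205),):print(onz(T,*uv,.096))
print(onz(S,221,200,.096),onz(S,223,236,.0))
for n,c in(('T',T),('S',S)):print(n)
E
```

```text
top 912.5 plate ((0.6230645775794983, 0.039218198508024216), 0.044652726501226425) ((0.6230984330177307, 0.03917061164975166), (0.08648108690977097, 0.08693505078554153), 142.8491668701172)
side 975.5 plate ((0.620026707649231, 0.03659018129110336), 0.04831220209598541) ((0.6205061674118042, 0.03738727048039436), (0.08860205858945847, 0.09286428987979889), 137.13348388671875)
[0.46115606 0.03423064 0.096     ]
[0.46560656 0.02975983 0.096     ] [0.46546003 0.03345319 0.        ]
T
S
```

View pics/z.png

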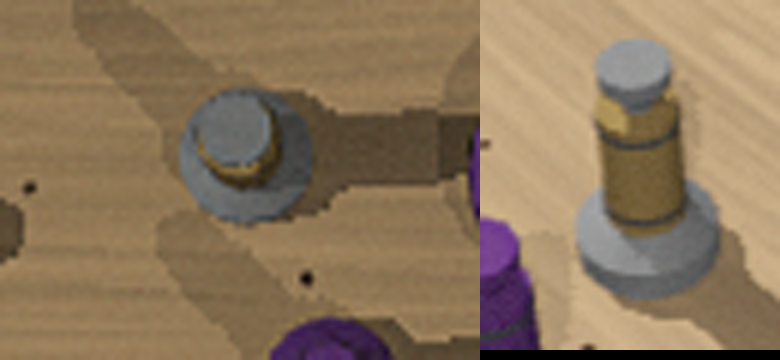

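```bash
python3 - <<'E'
from h import *
import pickle
T=pickle.load(open('top0.pkl','rb'));S=pickle.load(open('side0.pkl','rb'))
print('knob',onz(T,249.3,201.7,.096),onz(S,220.6,196.6,.096),'foot',onz(T,251,205.8,.005))
o1,d1=ray(T,249.3,201.7);o2,d2=ray(S,220.6,196.6)
s=np.linalg.lstsq(np.c_[d1,-d2],o2-o1,rcond=None)[0];print('tri',o1+d1*s[0],o2+d2*s[1])
m=(onz(T,249.3,201.7,.096)+onz(S,220.6,196.6,.096))/2
best=None
for y in([1,-1,0],[-1,1,0]):
    y=np.array(y)/2**.5; z=np.array([0,0,-1.]); ori=R.from_matrix(np.c_[np.cross(y,z),y,z]).as_rotvec()
    q=arm.ik([m[0],m[1],.2],ori); print(ori,q)
    if q is not None and (best is None or abs(q[6])<abs(best[1][6])): best=(ori,q)
ori=best[0]; np.save('ori.npy',ori)
arm.reach([m[0],m[1],.2],ori)
c=shot('wrist','w1');pickle.dump(c,open('w1.pkl','wb'));print(read_state()['eef_pos'],read_state()['time'],m)
E
```

```text
knob [0.46859039 0.03593475 0.096     ] [0.47078414 0.03739274 0.096     ] foot [0.46979723 0.03644791 0.005     ]
tri [0.46830951 0.03581366 0.0982297 ] [0.46926133 0.03523664 0.09831826]
[2.90245315 1.20223546 0.        ] [-0.81461966  0.25193357  0.76969238  2.02095331 -0.2150853   0.9489337
 -0.71975904]
[ 1.20223546 -2.90245315 -0.        ] [-0.48012271  0.21668786  0.34634214  1.99877507 -0.09045912  0.94058302
  2.26833113]
[0.46985501 0.03767144 0.19993583] 2.4667 [0.46968726 0.03666375 0.096     ]
```

View pics/w1.png

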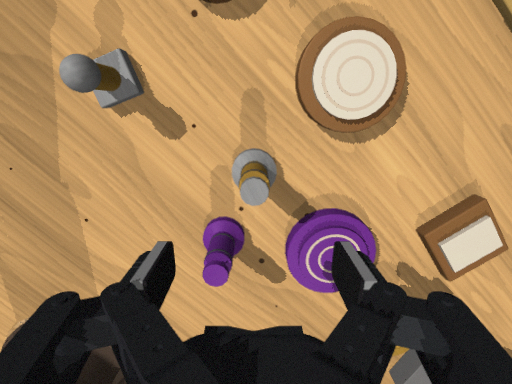

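Wrist view: knob at (255,190), centred between the fingers; purple marker (220,250) and purple plate (330,250) are off the jaw line; plate centre (355,74). Estimates agree within ~2 mm; grasp.

```bash
python3 - <<'E'
from h import *
import pickle
W=pickle.load(open('w1.pkl','rb'))
print('wrist knob',onz(W,255,190,.096),'plate',onz(W,355,74.5,.032))
m=[.4697,.0367]
arm.line_to([*m,.036]); s=read_state(); print(s['eef_pos'],s['force'])
eoat.clamp(); s=read_state(); print(s['grip_width'],s['eef_pos'],s['force'])
arm.line_to([*m,.13],feed=.1); arm.dwell(.2); s=read_state(); print(s['grip_width'],s['force'],s['time'])
c=shot('side','s2'); b=cv2.resize(c['frame'][60:300,100:400],None,fx=2,fy=2)
cv2.imwrite('pics/s2z.png',b[:,:,::-1])
E
```

```text
wrist knob [0.47164422 0.0375215  0.096     ] plate [0.62329715 0.03942231 0.032     ]
[0.47021287 0.03672562 0.03658408] [-0.37502129 -0.35047958 -0.00175943]
0.030496111081068922 [0.46996461 0.03672918 0.03640764] [-1.34450933 -0.00741755  7.02746329]
0.03088655708147387 [ 0.20012544  0.57668808 -3.79002168] 5.5417
```

View pics/s2z.png

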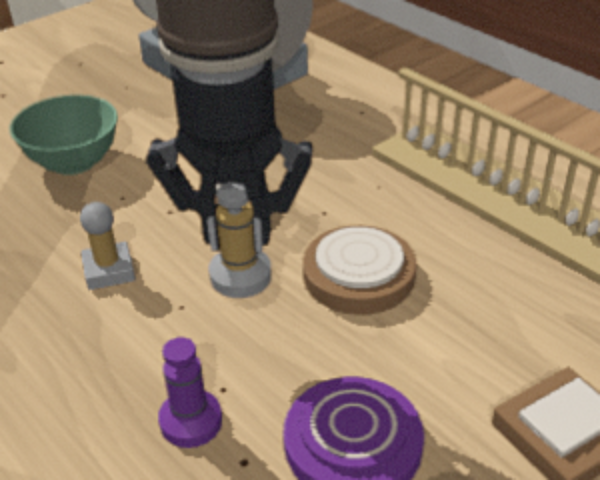

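Side view shows the marker held between the pads, upright, clear of everything; load about 3.8 N matches 0.4 kg. Placing it.

```bash
python3 - <<'E'
from h import *
p=[.6225,.039]
arm.line_to([*p,.13],feed=.12); arm.line_to([*p,.075],feed=.06); arm.dwell(.2)
f0=read_state()['force'][2]
z=.072
while z>.0625:
    arm.line_to([*p,z],feed=.03); s=read_state(); print(round(z,4),s['eef_pos'],s['force'][2]-f0)
    if s['force'][2]-f0>4: break
    z-=.001
eoat.open_jaws(); arm.line_to([*p,.175],feed=.12); print(read_state()['time'],read_state()['grip_width'])
import pickle
for n in('side','wrist','top'):
    c=shot(n,n+'3');pickle.dump(c,open(n+'3.pkl','wb'))
    if n=='side': b=cv2.resize(c['frame'][90:250,180:380],None,fx=2,fy=2)
    if n=='wrist': w=c['frame']
im=np.zeros((384,800,3),np.uint8);im[:320,:400]=b;im[:300,400:]=cv2.resize(w,(400,300))
cv2.imwrite('pics/p3.png',im[:,:,::-1])
E
```

```text
0.072 [0.62229124 0.0390803  0.07176905] 0.3423507491708775
0.071 [0.62242703 0.03898439 0.07092342] -0.4229521287437752
0.07 [0.62244502 0.0389795  0.06993332] 0.3389758471971356
0.069 [0.62247983 0.03897666 0.06893849] 0.425585831431627
0.068 [0.62261302 0.03896436 0.06850982] 8.498743412878998
11.15 0.08557433315707809
```

View pics/p3.png

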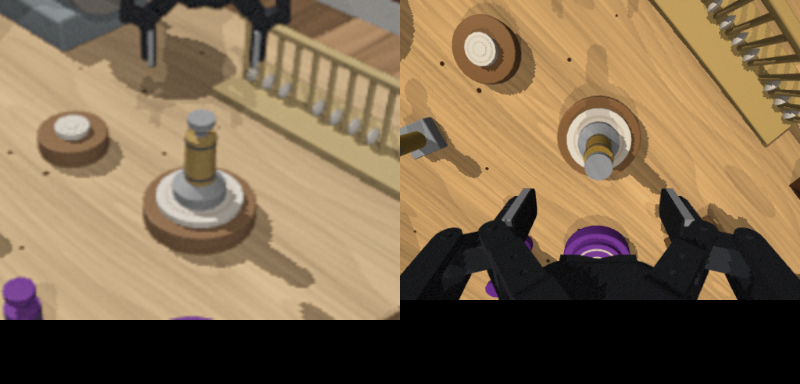

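Marker stands upright, foot concentric with the cream plate in both views (side: knob at about (281,148); wrist: knob (254,212)). Check the knob position and press.

```bash
python3 - <<'E'
from h import *
import pickle
S=pickle.load(open('side3.pkl','rb'));W=pickle.load(open('wrist3.pkl','rb'))
ks=onz(S,281,148.5,.128);kw=onz(W,254,212,.128);print(ks,kw,'foot',onz(W,198*1.28,143*1.28,.04))
k=(ks+kw)[:2]/2
if np.hypot(*(k-[.6225,.039]))>.006: raise SystemExit('check')
k=(k+[.6225,.039])/2; print(k)
eoat.clamp(); arm.line_to([*k,.14],feed=.1); arm.dwell(.3); f0=read_state()['force'][2]; print(read_state()['eef_pos'])
z=.131
while z>.106:
    arm.line_to([*k,z],feed=.03); s=read_state(); f=s['force'][2]-f0; print(round(z,4),s['eef_pos'].round(4),round(f,1))
    if f>22: break
    z-=.0015
arm.dwell(.15); s=read_state(); print(s['eef_pos'],s['force']-[0,0,f0])
arm.line_to([*k,.15],feed=.05); arm.line_to([*k,.25]); arm.dwell(.3); print(read_state()['time'])
for n in('side','wrist'):
    c=shot(n,n+'4');pickle.dump(c,open(n+'4.pkl','wb'))
    if n=='side': b=cv2.resize(c['frame'][90:250,180:380],None,fx=2,fy=2)
    else: w=c['frame']
im=np.zeros((320,800,3),np.uint8);im[:,:400]=b;im[:300,400:]=cv2.resize(w,(400,300))
cv2.imwrite('pics/p4.png',im[:,:,::-1])
E
```

```text
[0.62195954 0.03765072 0.128     ] [0.6233926  0.04014827 0.128     ] foot [0.62130965 0.03863216 0.04      ]
[0.62258803 0.03894975]
[0.62291241 0.0389429  0.14052423]
0.131 [0.6224 0.0389 0.1307] -1.1
0.1295 [0.6226 0.039  0.1295] -0.1
0.128 [0.6228 0.0389 0.1282] 2.1
0.1265 [0.6229 0.0389 0.1272] 7.9
0.125 [0.623  0.0389 0.126 ] 10.3
0.1235 [0.623  0.0389 0.1246] 12.0
0.122 [0.623  0.0389 0.1231] 12.6
0.1205 [0.6229 0.0389 0.1215] 11.0
0.119 [0.6229 0.0389 0.1198] 9.1
0.1175 [0.6229 0.0389 0.118 ] 6.6
0.116 [0.6228 0.0389 0.1162] 4.4
0.1145 [0.6231 0.0388 0.1161] 17.8
0.113 [0.6235 0.0388 0.1159] 29.7
[0.62351479 0.03882423 0.11593023] [-8.99490499  1.41492754 30.08132506]
18.475
```

View pics/p4.png

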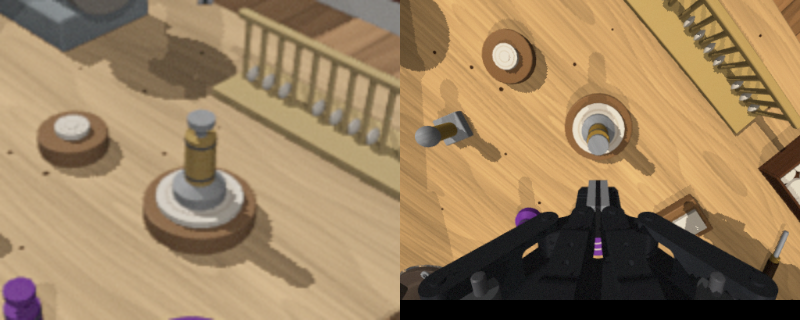

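The force trace shows the trip and then the hard stop, about 12 mm of travel. The marker stands unmoved with its knob back up, and the robot is clear.

```bash
python3 -c "
from h import *
ticket.sign_off(); print(read_state()['time'])"
```

```text
the job is handed in; nothing more can be done
the job is handed in; nothing more can be done
```

The marker is standing on the middle of the broad clamshell plate, its spring has been tripped there, and the job is handed in at about 18.5 s on the robot's clock. The hand-in gives no verdict.

- **Placing:** I gripped the marker by its barrel; the lifted load was about 3.8 N, which fits 0.4 kg. I set it down at about (0.6225, 0.039). The foot looked concentric with the plate in two views. The knob measured within about 2 mm of the plate's middle.
- **Pressing:** With the shut fingers on the knob, the force peaked at 12.6 N and fell to 4.4 N. It then rose sharply at the hard stop, after about 12 mm of travel. The highest force was about 30 N, part of it on the way sideways (9 N) once at the stop.
- **At the end:** The last pictures show the marker upright and unmoved with its knob back up, and the gripper well clear at 0.25 m.

The side and wrist cameras disagreed by about 3 mm on the knob's position, well inside the 15 mm allowed. No check failed.

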